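# Touch off a tilted pattern plate at its three datum bosses

### The job

Take the touch probe out of its wooden stand and touch off the tilted pattern plate with the stylus tip on the tops of its three round steel bosses, first the single one at the upper edge, then the lower one nearer to you, the robot, then the lower one farther away. Hold the probe square to the plate's face at each touch, press lightly until the sprung stylus gives a few millimetres but never bottoms out, and pause a moment before backing off. Then put the probe back upright in its stand, collar down on the rim, let go, and leave the plate's tilt and the loose tools alone.

Things in the scene. Friction and masses are not known exactly. Their poses are not given: they have to be found in the camera images.
- probe_grip (a point): Centre of the probe's grey square handle (26 x 26 mm, 60 mm tall, upright in the stand; grip it here from above). z runs along the probe, away from the stylus; x and y are square to the handle's flats. Below the handle: steel collar 46 mm across, 6 mm thick, a 20 mm nose, then the thin sprung stylus. Its tip is 101 mm from this point along -z, on the axis. Weight about 0.18 kg.
- probe_collar (a point): Centre of the underside of the probe's collar, which rests on the stand's rim; on the axis, 36 mm below probe_grip and 65 mm above the stylus tip; axes as probe_grip. The 20 mm nose below it is 28 mm long.
- stylus_tip (a point): Lowest point of the white 10 mm ball at the end of the probe's stylus.
- stylus (a joint): How far the stylus is pushed into the probe, m: 0 free, 0.012 bottomed. A spring resists: about 1.6 N to start it moving, 4 N at 6 mm, 6.4 N at 12 mm.
- boss_top (a point): Centre of the flat top of the upper one (upper edge, middle) of three round steel datum bosses (30 mm diameter, standing 10 mm proud of the plate). The point's z axis points out of the plate, square to its face; its x axis points up the slope, y is level, across the slope toward the near side.
- boss_near (a point): Centre of the flat top of the lower one nearer to the robot of three round steel datum bosses (30 mm diameter, standing 10 mm proud of the plate). The point's z axis points out of the plate, square to its face; its x axis points up the slope, y is level, across the slope toward the near side.
- boss_far (a point): Centre of the flat top of the lower one farther from the robot of three round steel datum bosses (30 mm diameter, standing 10 mm proud of the plate). The point's z axis points out of the plate, square to its face; its x axis points up the slope, y is level, across the slope toward the near side.
- tilt_base: Dark steel base of the tilting fixture, 170 x 250 x 12 mm, bolted down, with a cheek at each end (14 mm thick, 121 mm high); origin at the centre of its underside, z up. Between the cheeks the aluminium plate swivels about an axis along the base's y, 95 mm above the origin; its face slopes toward the base's -x. It stands turned, so that the face looks to the robot's right and somewhat back to the robot.
- tilt_plate (a joint): Tilt of the plate, rad: 0 level, 0.6 leans its face 34 degrees toward the base's -x side. Very stiff, stays as set. The plate is 180 mm up the slope, 200 mm wide, 12 mm thick; on its middle lies a black chip-shaped cast (95 x 157 mm, 14 mm thick) held left and right by strap clamps 24 mm high; the bosses are above and below the cast.
- stand_mouth (a point): Centre of the rim of the probe's round wooden stand, 85 mm above the table, z up. The pot is 56 mm across outside at the rim on a 90 mm foot, fixed; its bore is at least 32 mm wide, open from the rim down past the stylus's tip (71 mm).
- sanding_block: Brown sanding block, 64 x 100 x 28 mm, loose; origin at the centre of its underside.
- screwdriver: Screwdriver with a yellow handle, 131 mm long, 16 mm high, loose; origin at the centre of its underside.
Not all that is in view belongs to the job. Of the things that look like the part that bears probe_grip, the middle-sized one is meant.

How it is judged (in metres and radians):
On the way, in this order (a step that is already met when the one before it is completed fails the run):
1. the stylus tip is on the upper boss (within 13 mm of its centre), pushed in at least 1.5 mm, the probe square to the face within 10 degrees, for 0.2 s (value of joint stylus above 0.0015 m and distance between stylus_tip and boss_top below 0.013 m and angle between the z axis of probe_grip and the z axis of boss_top, either way round below 0.17 rad), for 0.2 s.
2. the stylus tip is on the lower near boss (within 13 mm of its centre), pushed in at least 1.5 mm, the probe square to the face within 10 degrees, for 0.2 s (value of joint stylus above 0.0015 m and distance between stylus_tip and boss_near below 0.013 m and angle between the z axis of probe_grip and the z axis of boss_near, either way round below 0.17 rad), for 0.2 s.
3. the stylus tip is on the lower far boss (within 13 mm of its centre), pushed in at least 1.5 mm, the probe square to the face within 10 degrees, for 0.2 s (value of joint stylus above 0.0015 m and distance between stylus_tip and boss_far below 0.013 m and angle between the z axis of probe_grip and the z axis of boss_far, either way round below 0.17 rad), for 0.2 s.
At the end, for the whole second after the job is handed in: The probe stands upright (within 6 degrees) in its stand, its collar down on the rim (within 4 mm in height, 12 mm of centre), stylus hanging free, released (z of probe_collar in the frame of stand_mouth between -0.004 and 0.004 m and horizontal distance between probe_collar and stand_mouth below 0.012 m and angle between probe_grip's own z axis and vertical below 0.1 rad and value of joint stylus below 0.001 m); the robot touches nothing.
It fails at once if the stylus is bottomed out (pushed in more than 11 of its 12 mm) (value of joint stylus above 0.011 m).
It fails at once if the pattern plate is pushed out of its setting (the upper boss by more than 6 mm) (distance of boss_top from where it was at the start of the episode above 0.006 m).
It fails at once if the sanding block is moved by more than 25 mm (distance of sanding_block from where it was at the start of the episode above 0.025 m).
It fails at once if the screwdriver is moved by more than 25 mm (distance of screwdriver from where it was at the start of the episode above 0.025 m).
It also fails if it takes over 58 s, if anything falls off the work surface, if the arm or the gripper's body presses on something with over 40 N, if the wrist force passes 120 N, or if a joint passes its speed limit or range.

### The arm

A 7-joint arm with a two-finger parallel gripper is mounted at the origin on the work surface; the furniture and walls round the work are solid. World frame = base frame: x ahead of the robot, y to its left, z up, the work surface at z = 0. Lengths are in m, angles in degrees, forces in N, time in s.
With the tool pointing down it reaches from about 0.4 to 0.875 m from the base axis. Payload 4.4 kg.
Tool frame: the origin (TCP) lies at the centre of the arm's flange, where the gripper is bolted on; the fingertips stand 173 mm ahead of it and the grasp point (between the pads) lies 155 mm ahead of it (robot.tip_extent is the distance from the TCP to the fingertips, in m); z points along the fingers, y is the direction in which the jaws open and shut (so a half turn about z gives the same grasp; the last joint's range is limited). The gripper opens to 85 mm and grips with 20 to 120 N. Pads are 22 mm wide; open, the fingers measure 114 mm over their backs; the gripper's body (76 mm by 85 mm) begins 54 mm behind the grasp point. The pads swing forward as they close: fully open they stand 13 mm farther back than shut.
Start: joints at [-78.656, 36.005, 2.206, 86.941, -1.547, 57.084, -1.146], TCP at [0.169, 0.628, 0.405] pointing down, gripper open.
Joint ranges: [-175.42, 175.42], [-21.48, 121.26], [-71.46, 75.88], [10.55, 141.38], [-63.04, 243.04], [13.31, 113.54], [-168.57, 168.57]. Speed limits (degrees/s): [147.25, 147.25, 180, 180, 180, 180, 180].

### API

Orientations are given as a 3x3 rotation matrix whose columns are the frame's x, y, z axes.
In Python, from cell import robot, eyes gives the robot as it stands. The module is installed in compiled form; this text tells all that it offers. Calls block until the motion is done:
- robot.reach(position, orientation): joint-space move of the TCP to a pose.
- robot.line_to(position, rate=0.15, rot=None): straight line of the TCP; rot=None keeps the orientation; rate is the mean speed in m/s.
- robot.move_j(angles): joint-space move.
- robot.move_gripper(opening, grip_force=None): opening from 0.0 (shut) to 1.0 (fully open); grip_force is the grip in N (None keeps the last); returns when the fingers have stopped.
- robot.wait(seconds).
- robot.ik(position, orientation): joint angles nearest the present ones, or None.
- robot.read_state(): the state.
- eyes.get_image(name): name is "side" or "top" or "wrist"; returns a dict with "frame" (480x640x3 uint8, red, green, blue), "range_z" (480x640 float32, m along the optical axis (not along the pixel's ray), 0 where there is no reading), "fx", "fy", "cx", "cy" (pixels), "dist_coeffs" ([k1, k2, p1, p2, k3] as OpenCV has them; the pictures are not rectified), "rvec" (rotation vector, rad) and "tvec" (3), from world to camera coordinates, as OpenCV has them. Camera axes: x right, y down, z forward; pixel columns grow to the right and rows downward; lengths in m; the calibration is good to about 2 mm. A picture is of the moment at which its call begins.
A pose or a line that the arm cannot do raises robot.Unreachable and nothing moves.
- robot.sign_off(): hands the job in, once; it reports no verdict.
The state is a dict: "clock": time; "joints": joint angles; "joint_vel": joint speeds; "tau": joint torques, N m; "tcp_pos": TCP position; "ee_rot": TCP orientation; "force": force on the tool from outside, world axes, zero at the start; "moment": the same for the moment, N m; "gripper_width": opening from 0.0 (shut) to 1.0 (fully open).
Only numpy, scipy, OpenCV 4.12 (cv2) and the standard library are available. Lean on these libraries where they do the work, as an engineer would, in place of code of your own. Each camera call takes 0.05 s, during which the arm holds its last target. There are 200 camera calls.

## Working session

There is one attempt and no reset: what is moved stays moved. The work goes in short steps, each a Python script; the robot and the scene stay as the last script left them, time stands still between calls to the robot, and variables do not carry over. Pictures are saved under pics/ and viewed, about 8 in all and at most 12, crops included, and the job is handed in when it is done.

```bash
mkdir -p pics; cat > h.py <<'E'
import numpy as np, cv2, pickle
from cell import robot, eyes
def grab(n,f):
    im=eyes.get_image(n); pickle.dump(im,open(f'pics/{f}.pkl','wb'))
    cv2.imwrite(f'pics/{f}.png',im['frame'][:,:,::-1]); return im
def load(f): return pickle.load(open(f'pics/{f}.pkl','rb'))
def cloud(im):
    h,w=im['range_z'].shape
    u,v=np.meshgrid(np.arange(w),np.arange(h))
    K=np.array([[im['fx'],0,im['cx']],[0,im['fy'],im['cy']],[0,0,1.]])
    p=cv2.undistortPoints(np.stack([u,v],-1).reshape(-1,1,2).astype(np.float64),K,np.array(im['dist_coeffs'],float)).reshape(h,w,2)
    z=im['range_z'].astype(float)
    c=np.dstack([p[...,0]*z,p[...,1]*z,z])
    R=cv2.Rodrigues(np.array(im['rvec'],float))[0]
    W=(c-np.array(im['tvec'],float).ravel())@R
    W[z==0]=np.nan
    return W
def proj(im,P):
    K=np.array([[im['fx'],0,im['cx']],[0,im['fy'],im['cy']],[0,0,1.]])
    return cv2.projectPoints(np.array(P,float).reshape(-1,3),np.array(im['rvec'],float),np.array(im['tvec'],float),K,np.array(im['dist_coeffs'],float))[0].reshape(-1,2)
E
python3 - <<'E'
from h import *
a=grab('top','top0');b=grab('side','side0');c=grab('wrist','wrist0')
s=robot.read_state();print(s['clock'],s['tcp_pos'],s['gripper_width'],s['force'])
for i in (a,b):
    R=cv2.Rodrigues(np.array(i['rvec'],float))[0];print(-R.T@np.array(i['tvec']).ravel(),R[2],i['fx'])
E
```

```text
0.15 [0.16941862 0.62730603 0.40400305] 0.9959117320924677 [0.52421365 0.17700254 0.23202443]
[ 0.48487335 -0.02858377  1.0802175 ] [ 0.0546122  -0.01804125 -0.99834464] 488.3848358752048
[ 0.22207099 -0.88413262  0.59227271] [ 0.29943723  0.8312873  -0.46829347] 521.3845100320041
```

View pics/top0.png

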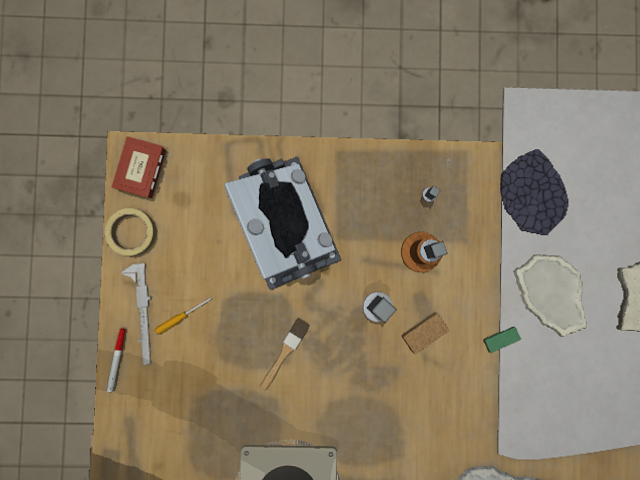

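View pics/side0.png

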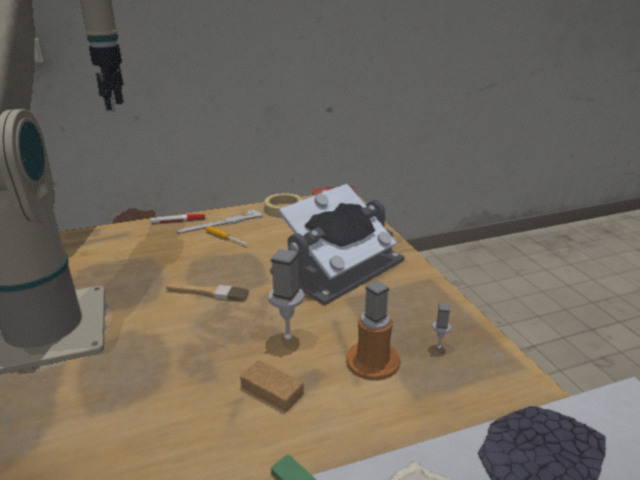

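Candidates for the probe:
- large one, standing alone: top (378,308), side (286,280)
- middle one, in the wooden stand: top (432,250), side (376,302)
- small one: top (430,194), side (443,320)

The middle one fits, because it is mid-sized and sits in the wooden pot. The bosses in the top view are upper (255,227), near (325,240) and far (298,177).

```bash
cat > m.py <<'E'
from h import *
a=load('top0');b=load('side0');A=cloud(a);B=cloud(b)
# plate: ransac-ish plane fit on bright pixels
def fit(P):
    c=np.median(P,0)
    for _ in range(15):
        n=np.linalg.svd(P-c)[2][2] if _==0 else n
        d=np.abs((P-c)@n); Q=P[d<max(0.0025,np.median(d))]
        c=Q.mean(0);n=np.linalg.svd(Q-c,full_matrices=False)[2][2]
    return c,n*np.sign(n[2]),Q
for im,W,quad,bs in ((a,A,[(232,185),(272,270),(332,255),(290,165)],[(255,227),(325,240),(298,177)]),(b,B,[(288,212),(325,270),(388,242),(345,190)],[(321,200),(337,262),(387,240)])):
    m=np.zeros((480,640),np.uint8);cv2.fillPoly(m,[np.array(quad)],1)
    f=im['frame'];m=(m>0)&(f.min(2)>110)&np.isfinite(W[...,0])
    c,n,Q=fit(W[m]);print('plane',c,n,len(Q),m.sum(),'tilt',np.arccos(n[2]))
    h=(W-c)@n
    for p in bs:
        yy,xx=np.mgrid[:480,:640]
        k=(np.hypot(xx-p[0],yy-p[1])<16)&(h>0.006)&(h<0.014)
        nl,l,st,ce=cv2.connectedComponentsWithStats(k.astype(np.uint8))
        i=1+np.argmax(st[1:,4]);k=l==i
        P=W[k];print('boss',P.mean(0),(P.min(0)+P.max(0))/2,k.sum(),ce[i],np.ptp(P,0),'h',np.median(h[k]))
for W,nm,(x0,x1,y0,y1) in ((A,'top',(395,455,225,275)),(B,'side',(340,405,275,380))):
    P=W[y0:y1,x0:x1].reshape(-1,3);P=P[np.isfinite(P[:,0])]
    for lo,hi in ((.17,.2),(.15,.17),(.105,.145),(.094,.104),(.08,.09),(.05,.08),(.004,.03)):
        q=P[(P[:,2]>lo)&(P[:,2]<hi)]
        if len(q): print(nm,lo,len(q),q.min(0).round(4),q.max(0).round(4),q.mean(0).round(4))
f=cv2.resize(b['frame'][180:390,250:460],(600,600),interpolation=cv2.INTER_CUBIC)
g=cv2.resize(a['frame'][170:330,350:470],(450,600),interpolation=cv2.INTER_CUBIC)
cv2.imwrite('pics/crop.png',cv2.resize(np.hstack([f,g])[:,:,::-1],(800,457)))
E
python3 m.py
```

```text
plane [0.58040399 0.02875675 0.10710406] [ 0.21782374 -0.4834557   0.84783454] 2430 2965 tilt 0.5589082299293423
boss [0.56418716 0.07066357 0.14642162] [0.56395157 0.07065042 0.14607809] 176 [254.97159091 225.76136364] [0.02775526 0.02589118 0.01999774] h 0.009437442618569564
boss [ 0.54759863 -0.06689959  0.07234484] [ 0.54759817 -0.06675746  0.0732985 ] 140 [325.09285714 238.47857143] [0.02750074 0.0255213  0.01978774] h 0.009583452888005743
boss [ 0.67812922 -0.00836454  0.07237251] [ 0.67831932 -0.00774931  0.07268717] 135 [298.32592593 175.20740741] [0.0285839  0.02512352 0.01820526] h 0.009781394548026607
plane [0.5667401  0.0091301  0.09766374] [ 0.21814941 -0.48245699  0.84831957] 1751 2183 tilt 0.5579928602466913
boss [0.56187886 0.06974979 0.14474838] [0.56235181 0.07058226 0.14448899] 123 [321.01626016 199.25203252] [0.0306317  0.02835432 0.01753084] h 0.009664548266168246
boss [ 0.54529431 -0.06755753  0.0707289 ] [ 0.54523243 -0.0663285   0.07021352] 146 [336.80821918 261.84931507] [0.0304534  0.02834536 0.01840582] h 0.009475155895243129
boss [ 0.67578475 -0.00928855  
[... 541 characters left out ...]
 [ 0.5495 -0.2541  0.0799] [ 0.5237 -0.2593  0.0655]
top 0.004 696 [ 0.4776 -0.3534  0.004 ] [ 0.5885 -0.224   0.0299] [ 0.5273 -0.2698  0.0107]
side 0.15 133 [ 0.5118 -0.2974  0.15  ] [ 0.5406 -0.2673  0.1532] [ 0.5258 -0.2823  0.1512]
side 0.105 472 [ 0.5104 -0.2985  0.105 ] [ 0.5428 -0.2732  0.145 ] [ 0.5227 -0.2892  0.1255]
side 0.094 111 [ 0.5105 -0.2983  0.0941] [ 0.5428 -0.2712  0.104 ] [ 0.5236 -0.2893  0.099 ]
side 0.08 296 [ 0.4989 -0.3104  0.08  ] [ 0.554  -0.2578  0.09  ] [ 0.5199 -0.2952  0.0849]
side 0.05 461 [ 0.4989 -0.3099  0.0502] [ 0.5481 -0.2759  0.08  ] [ 0.5175 -0.2998  0.0651]
side 0.004 1548 [ 0.4819 -0.3277  0.004 ] [ 0.6445 -0.0284  0.0298] [ 0.5347 -0.2384  0.0118]
```

View pics/crop.png

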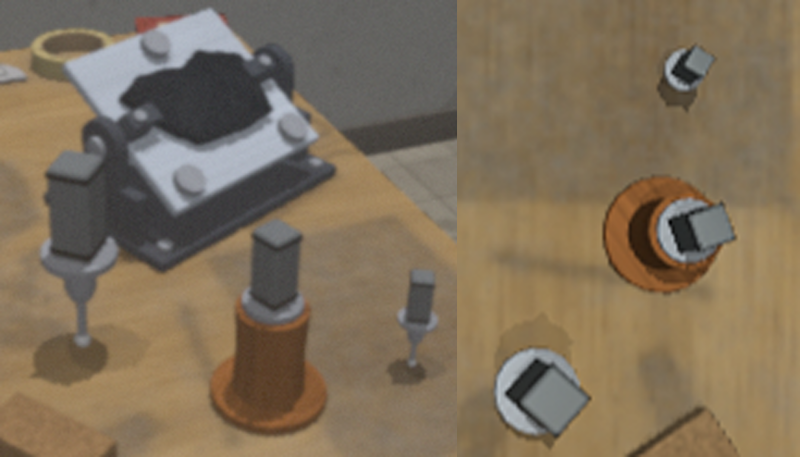

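The crop confirms it: the mid-sized probe stands in the wooden pot, with its steel collar on the rim. Next I get the handle's yaw and check reach.

```bash
cat > plan.py <<'E'
from h import *
n=np.array([.218,-.483,.848]);n/=np.linalg.norm(n)
bosses=dict(top=[.5629,.0704,.1453],near=[.5464,-.0669,.0715],far=[.6772,-.0084,.0715])
bosses={k:np.array(v) for k,v in bosses.items()}
grip=np.array([.527,-.2815,.121])
def down(yaw): # tool y at world angle yaw
    y=np.array([np.cos(yaw),np.sin(yaw),0]);z=np.array([0,0,-1.]);return np.column_stack([np.cross(y,z),y,z])
def tilt(spin):
    z=-n;u=np.cross(n,[0,0,1.]);u/=np.linalg.norm(u);v=np.cross(z,u)
    y=np.cos(spin)*u+np.sin(spin)*v;return np.column_stack([np.cross(y,z),y,z])
E
python3 - <<'E'
from plan import *
for f,(x0,x1,y0,y1) in (('top0',(395,455,225,275)),('side0',(340,405,275,380))):
    W=cloud(load(f))[y0:y1,x0:x1].reshape(-1,3)
    q=W[W[:,2]>.1485][:,:2]
    r=cv2.minAreaRect((q*1000).astype(np.float32));print(f,r)
    # best-yaw by moments-free check: area vs angle
    for an in range(0,90,10):
        c,s=np.cos(np.radians(an)),np.sin(np.radians(an));e=np.ptp(q@np.array([[c,-s],[s,c]]),axis=0);print(an,(e*1000).round(1),end=' ')
    print()
for y in range(-180,180,15):
    q=robot.ik(grip+[0,0,.155],down(np.radians(y)))
    qs=[robot.ik(b+n*.26,tilt(np.radians(y))) for b in bosses.values()]
    print(y,None if q is None else np.round(q).astype(int),[None if k is None else np.round(k).astype(int).tolist() for k in qs])
E
```

```text
top0 ((528.3643188476562, -281.5662841796875), (26.002544403076172, 26.366512298583984), 19.56663703918457)
0 [30.9 28.8] 10 [28.8 27.5] 20 [26.  26.4] 30 [27.6 27.9] 40 [29.6 30.2] 50 [31.3 32. ] 60 [32.1 33.2] 70 [31.9 33.5] 80 [30.7 32.7] 
side0 ((526.6234130859375, -282.3351745605469), (26.79646873474121, 25.247472763061523), 21.02958869934082)
0 [30.5 30.1] 10 [27.7 28.1] 20 [26.8 25.5] 30 [29.  27.4] 40 [31.4 30.4] 50 [32.8 32.4] 60 [33.3 33.5] 70 [32.7 33.5] 80 [31.4 32.5] 
-180 [ -9  60  65 103 -63  62 -99] [[6, 42, 6, 87, -31, 74, 50], [19, 49, 3, 85, -25, 73, 60], [12, 58, 4, 63, -28, 82, 49]]
-165 [ -9  60  65 103 -63  62 -84] [[5, 42, 9, 87, -32, 75, 37], [15, 49, 10, 85, -30, 75, 49], [10, 58, 8, 63, -31, 83, 36]]
-150 [ -9  60  65 103 -63  62 -69] [[4, 42, 11, 87, -33, 76, 23], [12, 50, 17, 85, -34, 76, 37], [9, 58, 12, 63, -33, 84, 22]]
-135 [ -9  60  65 103 -63  62 -54] [[1, 43, 15, 87, -35, 77, 10], [10, 51, 20, 85, -36, 78, 24], [8, 59, 15, 63, -36, 85, 9]]
-120 [ -9  60  65 103 -63  62 -39] [[-1, 43, 20, 87, -38, 78, -3], [9, 51, 23, 85, -38, 79, 11], [6, 59, 18, 6
[... 1798 characters left out ...]
4, 84, 1, 69, 126], [25, 60, -26, 62, -4, 79, 123]]
105 [ 31  41  -8 102   9  38 122] [[21, 43, -21, 86, -15, 69, 110], [33, 50, -22, 84, -8, 69, 119], [23, 59, -21, 62, -9, 79, 111]]
120 [ 33  41 -12 102  13  38 134] [[19, 43, -17, 86, -17, 70, 98], [29, 49, -14, 84, -14, 70, 109], [21, 58, -17, 62, -12, 79, 98]]
135 [ 35  42 -16 102  17  39 145] [[16, 42, -11, 86, -21, 71, 86], [26, 49, -10, 84, -16, 70, 97], [19, 58, -13, 62, -15, 80, 85]]
150 [ 38  42 -20 102  21  40 156] [[11, 42, -3, 86, -26, 72, 76], [25, 49, -8, 84, -18, 71, 83], [17, 58, -8, 62, -19, 80, 73]]
165 [ 41  43 -25 102  26  41 167] [[8, 42, 3, 87, -29, 73, 63], [23, 49, -3, 84, -21, 71, 71], [14, 58, -1, 63, -24, 81, 61]]
```

```bash
python3 - <<'E'
from plan import *
yaw=np.radians(-69.7)
robot.line_to([.169,.628,.50],rate=.2)
robot.reach([*grip[:2],.42],down(yaw))
s=robot.read_state();print(s['clock'],s['tcp_pos'],np.round(s['joints']))
im=grab('wrist','w1')
W=cloud(im);m=(W[...,2]>.147)&(W[...,2]<.157)&(np.hypot(W[...,0]-.527,W[...,1]+.2815)<.03)
q=W[m];print(m.sum(),q.mean(0),cv2.minAreaRect((q[:,:2]*1000).astype(np.float32)))
d=np.hypot(W[...,0]-.527,W[...,1]+.2815)
m=(W[...,2]>.08)&(W[...,2]<.094)&(d<.035)
q=W[m];print('rim/collar',m.sum(),cv2.minEnclosingCircle((q[:,:2]*1000).astype(np.float32)))
print(proj(im,[grip+[0,0,.03],[.527,-.2815,.085]]))
E
```

```text
4.1917 [ 0.52750903 -0.28076351  0.41990268] [ -7.  42.  57.  96. -38.  64.  -8.]
1244 [ 0.52942785 -0.28143978  0.15083162] ((528.3616333007812, -281.7952575683594), (26.25379180908203, 26.303367614746094), 21.122116088867188)
rim/collar 1520 ((528.5685424804688, -281.86590576171875), 27.736865997314453)
[[316.0377139  240.08744403]
 [316.09238368 215.25285888]]
```

View pics/w1.png

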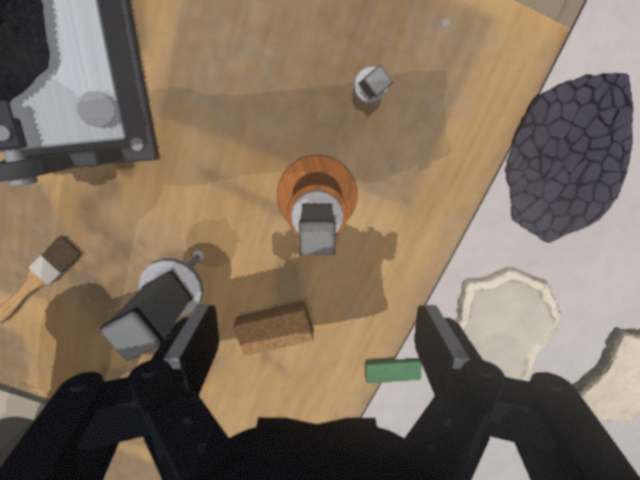

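The wrist view shows the handle at about (318,240), square to the jaws, with clear space either side. All three cameras agree on (0.528, −0.282) and a yaw of about 20.6°. Grasping now.

```bash
cat >> plan.py <<'E'
grip=np.array([.528,-.2818,.121]); YAW=np.radians(-69.5); HI=.002
E
python3 - <<'E'
from plan import *
robot.reach([*grip[:2],.40],down(YAW))
p=grip+[0,0,.155+HI]
robot.line_to(p,rate=.1)
s=robot.read_state();print(s['clock'],s['tcp_pos'],s['force'])
robot.move_gripper(0.0,60)
s=robot.read_state();print(s['clock'],s['tcp_pos'],s['force'],s['gripper_width'])
robot.line_to(p+[0,0,.13],rate=.12)
s=robot.read_state();print(s['clock'],s['tcp_pos'],s['force'],s['gripper_width'],np.round(s['joints']))
grab('side','s1');im=grab('wrist','w2')
import cv2
a=load('s1')['frame'][120:400,250:530];b=im['frame'][140:420,180:460]
cv2.imwrite('pics/c2.png',cv2.resize(np.hstack([a,b])[:,:,::-1],(800,400)))
E
```

```text
5.8583 [ 0.52819511 -0.2820272   0.27864481] [0.70857641 0.01392935 0.09296089]
6.4333 [ 0.52805694 -0.28177374  0.27822815] [0.07908416 1.73083969 2.65317734] 0.29408817855519287
7.6667 [ 0.52787696 -0.2814758   0.40717685] [-0.25590451  0.44294404 -2.71835489] 0.3026815380657044 [ -6.  43.  56.  96. -39.  63.  -8.]
```

View pics/c2.png

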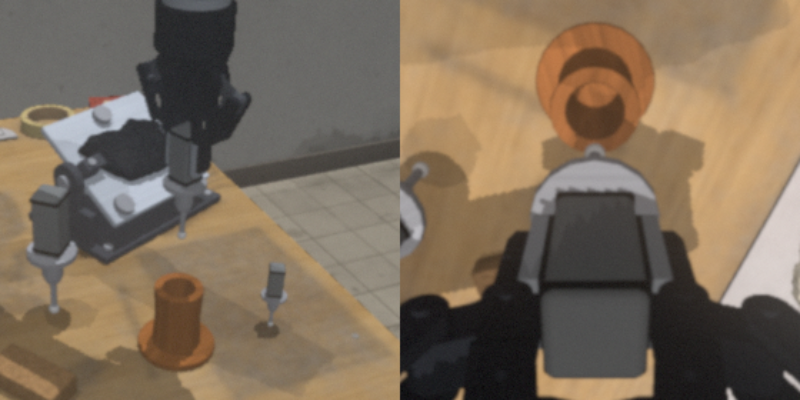

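```bash
python3 - <<'E'
from plan import *
a=load('s1');b=load('w2')
print('tip pred px',proj(a,[[.5279,-.2815,.149],[.5279,-.2815,.154]]),'seen ball bottom ~(377,286)')
for im in (a,b,load('w1')):
    W=cloud(im);d=np.hypot(W[...,0]-.528,W[...,1]+.282)
    m=(W[...,2]>.0815)&(W[...,2]<.09)&(d<.036);q=W[m]
    print('rim',m.sum(),cv2.minEnclosingCircle((q[:,:2]*1000).astype(np.float32)),np.percentile(q[:,2],[50,90]))
for sp in range(-180,-40,20):
    R=tilt(np.radians(sp))
    print(sp,[np.round(robot.ik(x+n*(.258+h),R)).astype(int).tolist() for x in bosses.values() for h in (.06,)])
E
```

```text
tip pred px [[377.26675308 286.88158931]
 [377.4221491  284.14437837]] seen ball bottom ~(377,286)
rim 403 ((527.4968872070312, -281.1338195800781), 29.538742065429688) [0.08447844 0.08560592]
rim 1732 ((528.5458374023438, -281.88800048828125), 27.718097686767578) [0.08468935 0.08557948]
rim 767 ((528.5685424804688, -281.86590576171875), 27.736865997314453) [0.08473206 0.08628515]
-180 [[1, 42, 20, 81, -36, 85, 55], [14, 49, 18, 79, -32, 84, 65], [9, 58, 16, 56, -36, 93, 52]]
-160 [[-1, 43, 25, 81, -38, 87, 37], [12, 49, 22, 79, -35, 85, 47], [8, 58, 19, 56, -38, 93, 33]]
-140 [[-4, 44, 30, 81, -41, 89, 19], [10, 50, 26, 79, -36, 86, 29], [6, 59, 24, 56, -41, 95, 15]]
-120 [[-7, 45, 36, 81, -44, 91, 2], [7, 51, 32, 79, -40, 88, 12], [4, 60, 30, 56, -46, 97, -3]]
-100 [[-10, 47, 42, 81, -47, 93, -15], [4, 53, 38, 79, -44, 91, -5], [2, 61, 37, 56, -50, 99, -20]]
-80 [[-12, 49, 49, 81, -50, 97, -32], [2, 55, 45, 79, -47, 94, -21], [1, 63, 43, 56, -54, 102, -38]]
-60 [[-14, 51, 55, 81, -54, 100, -50], [-1, 57, 51, 79, -51, 97, -38], [-1, 64, 49, 56, -59, 104, -56]]
```

The predicted tip pixel matches the image, so the grasp is true. Touching the upper boss now.

```bash
cat >> plan.py <<'E'
R=tilt(np.radians(-130)); L=.101+.155+HI
def fn(k=4):
    f=[]
    for _ in range(k): f.append(robot.read_state()['force']@n); robot.wait(.02)
    return np.mean(f)
def touch(name):
    b=bosses[name]; P=lambda h:b+n*(L+h)
    robot.line_to(P(.007),rate=.08); robot.wait(.2); f0=fn(6); hit=None; log=[]
    for h in np.arange(.005,-.0056,-.001):
        robot.line_to(P(h),rate=.03); f=fn()-f0; log.append((round(h*1e3),round(f,2)))
        if f>1.3 and hit is None: hit=h
        if hit is not None and h<=hit-.0035: break
    robot.wait(.5); s=robot.read_state(); f=fn(6)-f0
    im=grab('side','t_'+name)
    tip=s['tcp_pos']+s['ee_rot'][:,2]*L
    print(name,s['clock'],'hit',hit,'F',f,log,'tip-b',tip-b,'ang',np.degrees(np.arccos(-s['ee_rot'][:,2]@n)),s['gripper_width'])
    u,v=proj(im,[b])[0].astype(int); cv2.imwrite(f'pics/t_{name}.png',cv2.resize(im['frame'][v-90:v+40,u-60:u+110,::-1],(510,390),interpolation=cv2.INTER_CUBIC))
    robot.line_to(P(.05),rate=.1)
E
python3 - <<'E'
from plan import *
s=robot.read_state()
robot.line_to(s['tcp_pos']+[0,0,.07],rate=.2)
robot.reach(bosses['top']+n*(L+.06),R)
touch('top')
E
```

```text
top 14.45 hit -0.001 F 3.4721509682581484 [(5, np.float64(0.3)), (4, np.float64(0.02)), (3, np.float64(-0.02)), (2, np.float64(0.05)), (1, np.float64(0.04)), (0, np.float64(0.51)), (-1, np.float64(1.8)), (-2, np.float64(2.72)), (-3, np.float64(3.14)), (-4, np.float64(3.37)), (-5, np.float64(3.98))] tip-b [-0.00103068  0.00237496 -0.00426549] ang 0.007707789139933996 0.29587896239198436
```

View pics/t_top.png

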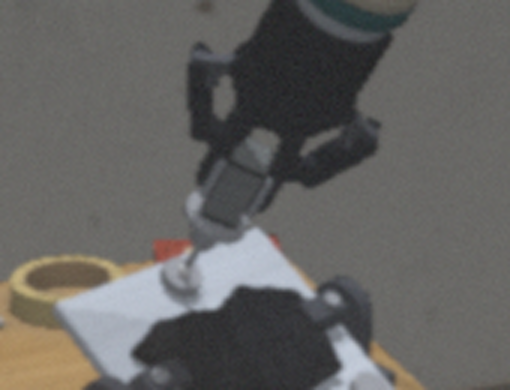

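The stylus ball sits on the upper boss, near the middle, with the probe square to the plate. The force of 3.5 N means about 4–5 mm of give. On to the other two bosses.

```bash
python3 - <<'E'
from plan import *
for k in ('near','far'):
    robot.line_to(bosses[k]+n*(L+.05),rate=.15)
    touch(k)
cv2.imwrite('pics/t2.png',np.hstack([cv2.imread('pics/t_near.png'),cv2.imread('pics/t_far.png')])[:,::1][:, :1020])
cv2.imwrite('pics/t2.png',cv2.resize(cv2.imread('pics/t2.png'),(800,306)))
E
```

```text
near 21.4583 hit -0.001 F 2.6158280634617572 [(5, np.float64(-0.6)), (4, np.float64(-1.14)), (3, np.float64(-0.59)), (2, np.float64(-0.24)), (1, np.float64(-0.67)), (0, np.float64(-0.56)), (-1, np.float64(1.47)), (-2, np.float64(1.42)), (-3, np.float64(2.49)), (-4, np.float64(2.7)), (-5, np.float64(3.36))] tip-b [-0.00106857  0.002386   -0.00423423] ang 0.004749457156415591 0.29908664432648285
far 28.3833 hit -0.001 F 3.5963879922787583 [(5, np.float64(-0.02)), (4, np.float64(-0.17)), (3, np.float64(0.23)), (2, np.float64(-0.14)), (1, np.float64(0.02)), (0, np.float64(0.1)), (-1, np.float64(2.39)), (-2, np.float64(2.03)), (-3, np.float64(2.61)), (-4, np.float64(2.98)), (-5, np.float64(3.13))] tip-b [-0.00104912  0.00239184 -0.00423235] ang 0.005688862368408576 0.29849299787005107
```

View pics/t2.png

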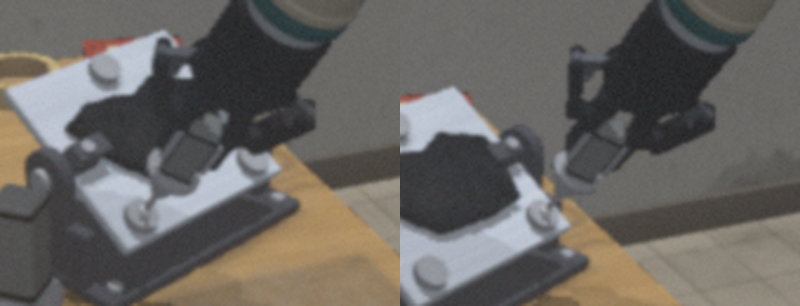

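All three bosses are touched: both balls sit near the middle of the lower bosses, at about 3–3.6 N. Returning to the stand now, with a check above the mouth.

```bash
python3 - <<'E'
from plan import *
s=robot.read_state()
robot.line_to(s['tcp_pos']+[-.03,-.06,.10],rate=.15)
robot.reach([grip[0],grip[1],.42],down(YAW)); robot.wait(.3)
s=robot.read_state();print(s['clock'],s['tcp_pos'],np.degrees(np.arccos(-s['ee_rot'][2,2])))
t=s['tcp_pos']
a=grab('side','s3')
P=[t-[0,0,L],t-[0,0,L-.005],t-[0,0,L-.065],[.528,-.2818,.085]]
uv=proj(a,P);print(uv)
f=a['frame'].copy()
c=f[220:380,300:460,::-1];c=cv2.resize(c,(600,600),interpolation=cv2.INTER_CUBIC)
for p in uv: cv2.circle(c,tuple(((p-[300,220])*3.75+1.9).astype(int)),3,(0,0,255),-1)
cv2.imwrite('pics/s3.png',c)
E
```

```text
31.3333 [ 0.52870418 -0.28167577  0.41959527] 0.021392342041740172
[[378.18857098 279.91594137]
 [378.34770052 277.13773105]
 [380.32845432 242.46302224]
 [375.48781164 320.63360359]]
```

View pics/s3.png

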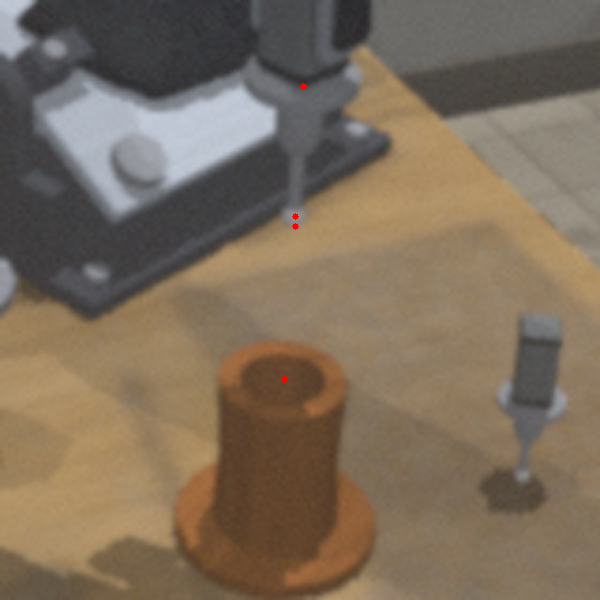

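The ball lies on its predicted point and the axis is straight. The mouth centre is where I computed it, so I lower the probe and watch the force.

```bash
python3 - <<'E'
from plan import *
X,Y=grip[:2]
fz=lambda: np.mean([robot.read_state()['force'] if not robot.wait(.02) else 0 for _ in range(4)],0)
f0=fz()
ok=True
for z in np.arange(.40,.2829,-.0195): 
    robot.line_to([X,Y,z],rate=.1); d=fz()-f0
    if np.linalg.norm(d)>6: print('contact',z,d); ok=False; break
if ok:
    for z in np.arange(.2815,.2749,-.001):
        robot.line_to([X,Y,z],rate=.03); d=fz()-f0; print(round(z,4),d.round(2),robot.read_state()['tcp_pos'][2].round(4))
        if d[2]>2.5: break
    robot.wait(.2); robot.move_gripper(1.0); robot.wait(.2)
    robot.line_to([X,Y,.40],rate=.12); robot.wait(.3)
s=robot.read_state();print(s['clock'],s['tcp_pos'],s['force'])
a=grab('side','s4');b=grab('wrist','w4')
cv2.imwrite('pics/s4.png',cv2.resize(np.hstack([a['frame'][240:400,290:490],b['frame'][140:300,220:420]])[:,:,::-1],(800,320)))
for im in (a,b):
    W=cloud(im);d=np.hypot(W[...,0]-.528,W[...,1]+.282)
    for lo,hi in ((.147,.157),(.081,.096)):
        q=W[(W[...,2]>lo)&(W[...,2]<hi)&(d<.036)];print(len(q),np.median(q,0),cv2.minAreaRect((q[:,:2]*1000).astype(np.float32)))
E
```

```text
0.2815 [ 0.24  0.09 -0.51] 0.2817
0.2805 [ 0.    0.2  -0.26] 0.2805
0.2795 [-0.05  0.11 -0.39] 0.2795
0.2785 [ 0.05  0.56 -0.39] 0.2785
0.2775 [-1.31  1.94  7.24] 0.2782
38.3833 [ 0.52794745 -0.28180228  0.3996231 ] [ 0.07996562  0.62114553 -0.46541898]
185 [ 0.52587574 -0.28421599  0.15065737] ((527.2122802734375, -282.74749755859375), (27.03255844116211, 26.065139770507812), 19.128589630126953)
462 [ 0.51700775 -0.29533156  0.08863588] ((523.30224609375, -286.8533630371094), (43.24236297607422, 54.4022216796875), 57.42864990234375)
1434 [ 0.52996158 -0.28217896  0.1510141 ] ((528.6043701171875, -282.6305236816406), (26.65370750427246, 26.241682052612305), 21.225284576416016)
1728 [ 0.54022733 -0.27349214  0.08999511] ((531.3580932617188, -280.275390625), (48.322147369384766, 55.21378707885742), 24.56229591369629)
```

View pics/s4.png

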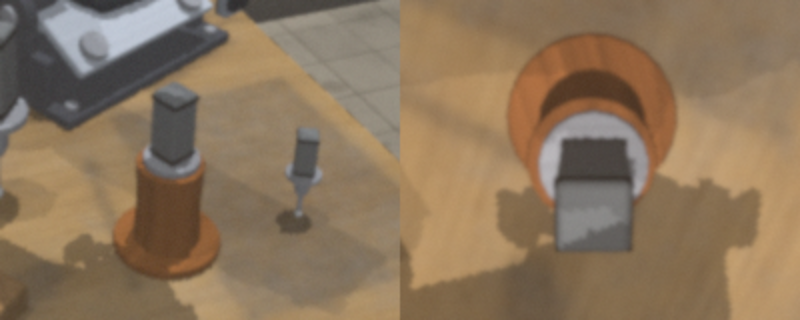

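The probe stands upright with its collar on the rim. Its top is at z = 0.151, within 1 mm of where it started, and the gripper is well clear.

```bash
python3 -c "
from cell import robot
robot.sign_off();print(robot.read_state()['clock'])"
```

```text
the job is handed in; nothing more can be done
the job is handed in; nothing more can be done
```

I touched off all three bosses with the mid-sized probe in the order upper, near, far, then put it back in its stand and handed the job in. The last clock reading, just before hand-in, was 38.4 s of the 58 s allowed. No verdict is reported, so the results below are my own checks.

- **Touches:** each boss was pressed for more than 0.5 s. By arm position the tip was pressed about 4–5 mm past my estimate of the boss top. Forces were about 3.5, 2.6 and 3.6 N; the near boss read low because its zero had drifted by about 0.6 N. That means roughly 3–5 mm of stylus travel, well short of bottoming.
- **Squareness:** the tool was within 0.01° of the plate normal I measured, and two cameras agreed on that normal to about 0.1°. Pictures showed the ball near the middle of each boss.
- **Return:** the collar seated at the same height as at pickup (TCP z 0.278). After release the probe stands upright, its top within 1 mm of the starting position in height and sideways, and the gripper is clear.
- **Disagreements:** the cameras differ by about 2 mm, so I averaged them. The task says the face leans somewhat back toward the robot, but I measured it leaning slightly away (+x) and used the measured direction.
- **Not measured:** I did not measure the plate's tilt, the sanding block or the screwdriver again afterwards. Contact forces stayed low and the arm's path kept clear of both tools.

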